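# Seat the relay, then hold the spring probe on the test pad

## Robot

A 6-joint arm with a two-finger parallel gripper is mounted at the origin on the work surface. World frame = base frame: x ahead of the robot, y to its left, z up, the work surface at z = 0. Lengths are in m, angles in rad, forces in N, time in s.
With the tool pointing down it reaches from about 0.325 to 0.775 m from the base axis. Payload 5.5 kg.
Tool frame: the origin (TCP) lies between the finger pads; the fingertips stand 8 mm ahead of it and the grasp point (between the pads) lies 11 mm behind it (tcp_to_tips is the distance from the TCP to the fingertips, in m); z points along the fingers, y is the line along which they close (so a half turn about z gives the same grasp; the last joint's range is limited). The gripper opens to 88 mm and grips with 3 to 60 N. Pads are 20 mm wide; open, the fingers measure 115 mm over their backs; the gripper's body (75 mm by 178 mm) begins 61 mm behind the grasp point.
Start: joints at [-1.286, 0.091, 1.231, -0, 1.82, -0.057], TCP at [0.201, -0.565, 0.231] pointing down, gripper open.
Joint ranges: [-2.87, 2.87], [-0.86, 2.18], [0.17, 2.46], [-1.51, 4.65], [0.06, 2.69], [-2.65, 2.65]. Speed limits (rad/s): [2.57, 2.57, 3.01, 3.14, 3.14, 3.14].

## Interface

Orientations are given as a unit quaternion [w, x, y, z].
In Python, from bench import * gives the robot as it stands. Calls block until the motion is done:
- move_to(position, orientation): joint-space move of the TCP to a pose.
- move_l(position, speed=0.15, orientation=None): straight line of the TCP; orientation=None keeps the orientation; speed is the mean speed in m/s.
- movej(angles): joint-space move.
- gripper_open() and close(): open the fingers fully, or close them until they stop; the grip force is fixed at half the most.
- hold(seconds).
- inverse_kinematics(position, orientation): joint angles nearest the present ones, or None.
- state(): the state.
- get_image(name): name is "side" or "top"; returns a dict with "frame" (384x512x3 uint8, blue, green, red), "depth" (384x512 float32, m along the optical axis (not along the pixel's ray), 0 where there is no reading), "camera_matrix" (3x3 intrinsics, pixels), "k1" (the pictures are not rectified: a ray, as slopes to the right and down, at radius r is drawn at 1 + k1 r^2 times it, then the intrinsics apply), "view" (4x4, takes a point from world to camera coordinates). Camera axes: x right, y up, looking along -z (the intrinsics and any distortion apply to the point x, -y, -z); pixel columns grow to the right and rows downward; lengths in m; the calibration is good to about 2 mm. A picture is of the moment at which its call begins.
A pose or a line that the arm cannot do raises IKError and nothing moves.
- job_done(): hands the job in; it is judged then, once.
The state is a dict: "time": time; "joint_pos": joint angles; "dq": joint speeds; "joint_torque": joint torques, N m; "ee_pos": TCP position; "ee_rot": TCP orientation; "ft_force": force on the tool from outside, world axes, zero at the start; "moment": the same for the moment, N m; "finger_gap": finger opening in m; "finger_force": force on a finger pad.
Only numpy, scipy, OpenCV 4.12 (cv2) and the standard library are available. Lean on these libraries where they do the work, as an engineer would, in place of code of your own. Each camera call takes 0.05 s, during which the arm holds its last target. There are 200 camera calls.

## Task

First press the blue plug-in relay straight down into its socket on the sloping circuit board until it is fully home. Then take the orange spring-tipped test probe out of its stand and hold it square to the board, standing at a right angle to its sloping surface, with its tip on the copper test pad ringed in red, pressing lightly so that the spring tip is pushed about half way in and never hard against its stop. Finish while still holding the probe there, steady and in contact, and leave the other things on the bench where they are.

Things in the scene. Friction and masses are not known exactly. Their poses are not given: they have to be found in the camera images.
- board_holder: Wooden stand, fixed to the bench, that carries the sloping circuit board: base 130 x 180 mm, 18 mm thick. Origin at the centre of its underside; z up. Its x axis points to the low side of the slope: the board faces +x, away from the robot. Where it stands and its yaw differ from run to run.
- board: Green circuit board, 110 mm (its x) by 160 mm (its y), fixed on the holder, sloping 0.30 rad (17 degrees). Origin at its centre, 3 mm under its green top face, 65 mm above the bench; z is the normal of the sloping face (leans to the holder's +x side), x runs down the slope. Parts on it other than the relay stand at most 14 mm above its top face.
- pad_top (a point): Centre of the top of the copper test pad, a copper disc 14 mm across in a white ring and a red ring 28 mm across, 2 mm above the board's green top, at x -16, y -45 mm on the board. Axes as the board's; z is the normal of the board. Rigid.
- relay (a joint): How far the relay is pushed into its socket, m: 0 standing high, 0.007 fully home against a firm stop (home counts from 0.006). It moves along the board's normal, rubs with about 6 N and stays where it is left. It starts between 0 and 0.002.
- relay_top (a point): Centre of the flat top of the relay: blue block with white patch on top, 30 mm (board x) by 25 mm (board y), 24 mm high, in a black socket at x 22, y 40 mm on the board. Axes as the board's; z points out of the board. Moves with the relay; fully home it is 35 mm above the board's origin along the board's z.
- stand: Probe stand, fixed to the bench: dark steel disc 90 mm across and 12 mm thick with an upright black tube, 34 mm outside, 23 mm bore, rim 100 mm above the bench. Origin at the centre of its underside. It may stand left or right of the board.
- probe: Loose cordless test probe, about 80 g, 167 mm long, upright in the stand, tip down. Origin on its axis under the guard, z to the handle's top. Guard (rests on the tube's rim): 31 mm wide, z 0 to 6. Round orange handle: 18 mm wide, z 6 to 86, cap to 90. Black nose: 19 mm wide, tapers from z -40 to -60. Thin steel spring tip ends at z -77. Lift 90 mm along its axis to clear the tube.
- tip_point (a point): End of the probe's spring tip, 77 mm from the probe's origin along its -z axis (less by however much the tip is pushed in). Axes as the probe's.
- probe_tip (a joint): How far the spring tip is pushed into the probe, m: 0 fully out, 0.012 against its stop; half way is 0.006. The spring needs 0.7 N to start and 350 N/m more: about 2.8 N half way, 4.9 N at the stop.
- tin: Bystander: loose open steel tin 100 x 130 x 30 mm, on the other side of the board from the stand. Origin at the centre of its underside.
- screwdriver_red: Bystander: loose screwdriver with red handle lying beyond the board. Origin under its middle.
- screwdriver_blue: Bystander: loose screwdriver with blue handle lying right of and beyond the board. Origin under its middle.
- spool: Bystander: loose white solder spool, 56 mm across and 44 mm high, beyond the board. Origin at the centre of its underside.
- pliers: Bystander: loose pliers with red handles, about 140 mm long, lying beyond the board. Origin near the middle of the handles.

How it is judged:
On the way, in this order (a step that is already met when the one before it is completed fails the run):
1. the relay is pressed fully home (joint above 6 of 7 mm) (value of joint relay above 0.006 m), for 0.2 s.
2. the probe is held in the fingers, clear of its stand (horizontal distance between tip_point and stand above 0.06 m and contact force between probe and the fingers above 1 N), for 0.2 s.
At the end, for the whole second after the job is handed in: Relay home (6 of 7 mm or more); probe held in the fingers, its tip within 6.5 mm of the ringed pad's centre, square to the board within 0.14 rad, spring tip pushed in 2 to 10 of 12 mm (0.8 to 7 N on the board), steady; probe clear of the stand, fingers off the board (value of joint relay above 0.006 m and distance between tip_point and pad_top below 0.0065 m and angle between the z axis of probe and the z axis of board, either way round below 0.14 rad and value of joint probe_tip between 0.002 and 0.01 m and contact force between probe and board between 0.8 and 7 N and contact force between probe and the fingers above 1 N and contact force between probe and stand below 0.1 N and contact force between the fingers and board_holder below 0.5 N and linear speed of probe below 0.02 m/s); the arm keeps its last pose, push and grip.
It fails at once if the probe is pressed hard against the board (over 12 N) (contact force between probe and board above 12 N).
It fails at once if a bystander is shifted by more than 30 mm (distance of any of tin, screwdriver_red, screwdriver_blue, spool, pliers from where it was at the start of the episode above 0.03 m).
It also fails if it takes over 45 s, if anything falls off the work surface, if the arm or the gripper's body presses on something with over 40 N, if the wrist force passes 120 N, or if a joint passes its speed limit or range.

## Working session

There is one attempt and no reset: what is moved stays moved. The work goes in short steps, each a Python script; the robot and the scene stay as the last script left them, time stands still between calls to the robot, and variables do not carry over. Pictures are saved under pics/ and viewed, at most 10 in all, crops included, and the job is handed in when it is done.

```bash
mkdir -p pics; ls; python3 - <<'E'
from bench import *
import cv2,numpy as np,pickle
d={}
for n in("side","top"):
    i=get_image(n);d[n]=i;cv2.imwrite(f"pics/{n}0.png",i["frame"])
    print(n,i["camera_matrix"],i["k1"],i["view"],(i["depth"]>0).mean())
pickle.dump(d,open("im0.pkl","wb"))
s=state();print(s)
E
```

```text
pics
side [[357.68003846   0.         255.56747089]
 [  0.         357.68003846 192.62355464]
 [  0.           0.           1.        ]] -0.06258993794628591 [[-0.93259023 -0.36026359 -0.0220367   0.54331666]
 [ 0.18101398 -0.51965316  0.83498175 -0.18723607]
 [-0.31226496  0.77470687  0.54983621 -0.68349319]
 [ 0.          0.          0.          1.        ]] 0.9959259033203125
top [[392.88438435   0.         258.49954011]
 [  0.         392.88438435 199.3989702 ]
 [  0.           0.           1.        ]] -0.10034325779639577 [[ 0.00862585 -0.9998349   0.01599275 -0.03026448]
 [ 0.98149509  0.01152499  0.19114017 -0.60261929]
 [-0.19129293  0.01404806  0.98143246 -1.04360399]
 [ 0.          0.          0.          1.        ]] 0.995941162109375
{'time': 0.1, 'joint_pos': array([-1.28566738e+00,  9.17792106e-02,  1.23172764e+00, -1.51177479e-05,
        1.81979056e+00, -5.67177933e-02]), 'dq': array([-0.00072767, -0.00281637, -0.00325973, -0.00124414,  0.000951  ,
        0.00088249]), 'joint_torque': array([ 4.01448066e-03, -4.47856987e+01, -4.07570887e+01,  7.01809698e-02,
        2.84252933e-02, -9.93156686e-05]), 'ee_pos': array([ 0.20105253, -0.56505772,  0.22964391]), 'ee_rot': array([-8.45990316e-04,  9.85428087e-01,  1.70090445e-01, -1.04414466e-04]), 'ft_force': array([-0.56400618, -0.21480436,  0.35318029]), 'moment': array([ 0.05270781,  0.00132546, -0.01969145]), 'finger_force': 0.0, 'finger_gap': 0.08819711893542768}
```

View pics/top0.png

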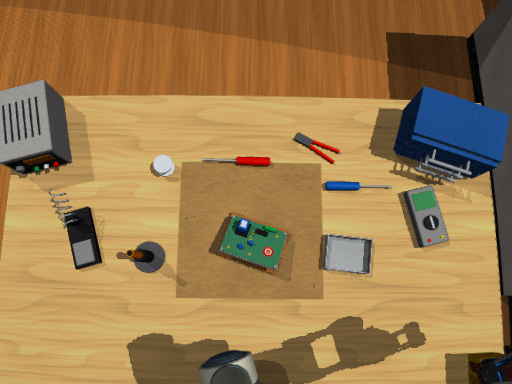

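View pics/side0.png

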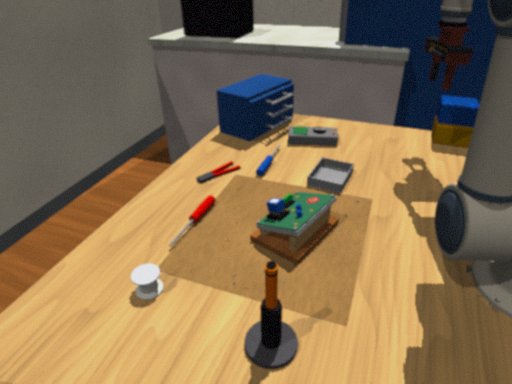

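The top view shows the relay at about (242,227), the ringed pad at (268,252), the stand disc at (149,258) and the probe's handle leaning out to (125,255). In the side view the relay is at (276,206), the pad at (312,200) and the probe at (271,285).

```bash
cat > h.py <<'E'
import numpy as np,cv2
def rays(im,uv):
    uv=np.asarray(uv,float).reshape(-1,2)
    K=im["camera_matrix"];d=(uv-K[:2,2])/K[0,0]
    s=d.copy()
    for _ in range(10): s=d/(1+im["k1"]*(s**2).sum(1,keepdims=True))
    R=im["view"][:3,:3];t=im["view"][:3,3]
    c=np.c_[s[:,0],-s[:,1],-np.ones(len(s))]
    return -R.T@t, c@R           # origin, directions with unit depth
def on_z(im,uv,z):
    o,d=rays(im,uv);return o+d*((z-o[2])/d[:,2])[:,None]
def tri(imA,a,imB,b):
    oa,da=rays(imA,a);ob,db=rays(imB,b);da=da[0];db=db[0]
    s=np.linalg.lstsq(np.c_[da,-db],ob-oa,rcond=None)[0]
    A=oa+s[0]*da;B=ob+s[1]*db;return (A+B)/2,np.linalg.norm(A-B)
def cloud(im,mask):
    v,u=np.nonzero(mask&(im["depth"]>0));o,d=rays(im,np.c_[u,v]);return o+d*im["depth"][v,u][:,None]
def hsv(im,lo,hi,box):
    m=cv2.inRange(cv2.cvtColor(im["frame"],cv2.COLOR_BGR2HSV),lo,hi)>0
    b=np.zeros_like(m);x0,y0,x1,y1=box;b[y0:y1,x0:x1]=1;return m&b
def cen(m):
    v,u=np.nonzero(m);return np.array([u.mean(),v.mean()])
E
python3 - <<'E'
import pickle;from h import *
np.set_printoptions(precision=4,suppress=True)
d=pickle.load(open("im0.pkl","rb"));S,T=d["side"],d["top"]
box={"side":(240,180,345,260),"top":(210,205,300,280)}
def plane(P):
    for _ in range(6):
        c=P.mean(0);n=np.linalg.svd(P-c,full_matrices=False)[2][2];n*=np.sign(n[2]);r=(P-c)@n
        k=abs(r)<max(2*np.median(abs(r)),.001);P=P[k]
    return c,n,r.std()
for n,im in d.items():
    g=hsv(im,(40,60,30),(90,255,255),box[n]);P=cloud(im,g)
    c,nn,r=plane(P);print(n,"green",g.sum(),c,nn,"tilt",np.arccos(nn[2]),"yaw",np.arctan2(nn[1],nn[0]),r)
    red=hsv(im,(0,90,90),(12,255,255),box[n])|hsv(im,(170,90,90),(180,255,255),box[n])
    k,l,st,ce=cv2.connectedComponentsWithStats(red.astype(np.uint8))
    print(" red",[(st[i].tolist(),ce[i]) for i in range(1,k) if st[i,4]>8])
    bl=hsv(im,(105,100,40),(130,255,255),box[n])
    k,l,st,ce=cv2.connectedComponentsWithStats(bl.astype(np.uint8))
    print(" blue",[(st[i].tolist(),ce[i]) for i in range(1,k) if st[i,4]>8])
    ob=(255,250,285,310) if n=="side" else (110,235,170,275)
    o=hsv(im,(3,130,60),(18,255,255),ob);print(" orange",o.sum(),cen(o)); P=cloud(im,o)
    print("  ",P.min(0),P.max(0),np.median(P,0))
    dk=(im["frame"].max(2)<95)
for n,(x0,y0,x1,y1) in {"side":(230,170,350,265),"top":(205,200,300,285)}.items():
    c=d[n]["frame"][y0:y1,x0:x1];cv2.imwrite(f"pics/c_{n}.png",cv2.resize(c,None,fx=6,fy=6,interpolation=cv2.INTER_CUBIC))
a=d["side"]["frame"][255:375,240:305];b=d["top"]["frame"][230:290,105:180]
a=cv2.resize(a,None,fx=5,fy=5);b=cv2.resize(b,(450,360));o=np.zeros((600,775,3),np.uint8);o[:,:325]=a;o[:360,325:]=b;cv2.imwrite("pics/c_probe.png",o)
E
```

```text
side green 1133 [0.4746 0.0048 0.0742] [ 0.2731 -0.0879  0.958 ] tilt 0.290989517467444 yaw -0.3113177014271407 0.0004597729832390985
 red [([307, 197, 12, 6, 59], array([312.4746, 199.6949]))]
 blue [([267, 200, 19, 14, 167], array([276.2754, 206.5689])), ([296, 204, 5, 13, 44], array([298.3182, 210.2045]))]
 orange 1609 [269.3561 278.3369]
   [ 0.4283  0.07   -0.0013] [0.5538 0.2998 0.1909] [0.4839 0.1747 0.002 ]
top green 1790 [ 0.478  -0.0143  0.0709] [ 0.2764 -0.0933  0.9565] tilt 0.2959669118677461 yaw -0.32548434639882595 0.0006940644642300218
 red [([263, 247, 10, 10, 67], array([267.6866, 251.2836]))]
 blue [([238, 218, 12, 16, 87], array([242.954 , 225.9885])), ([249, 241, 4, 5, 18], array([250.5   , 242.7778])), ([238, 244, 5, 5, 16], array([239.875, 245.75 ]))]
 orange 687 [136.0306 255.0393]
   [ 0.3907  0.2292 -0.0053] [0.5056 0.4092 0.193 ] [0.4439 0.3306 0.0011]
```

View pics/c_side.png

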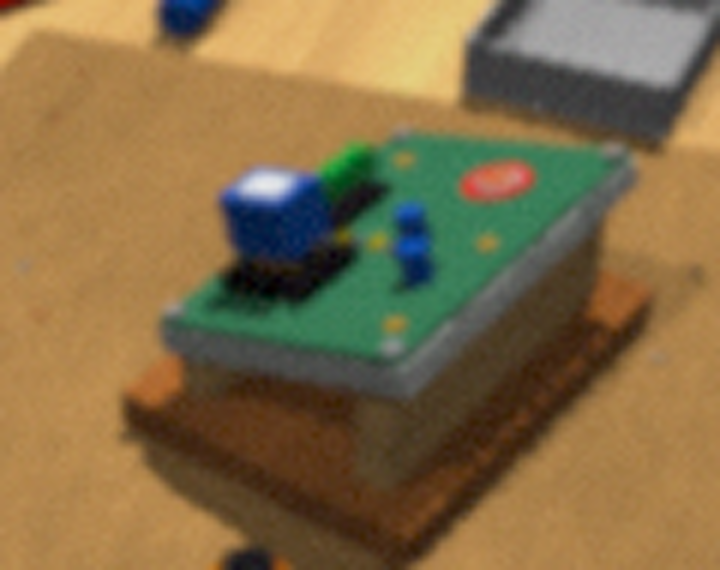

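View pics/c_top.png

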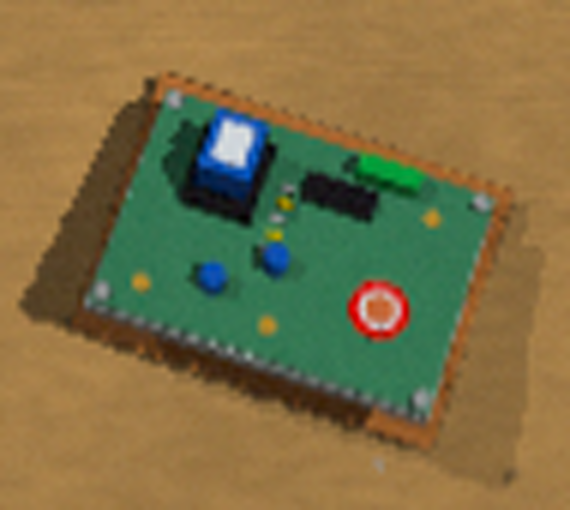

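View pics/c_probe.png

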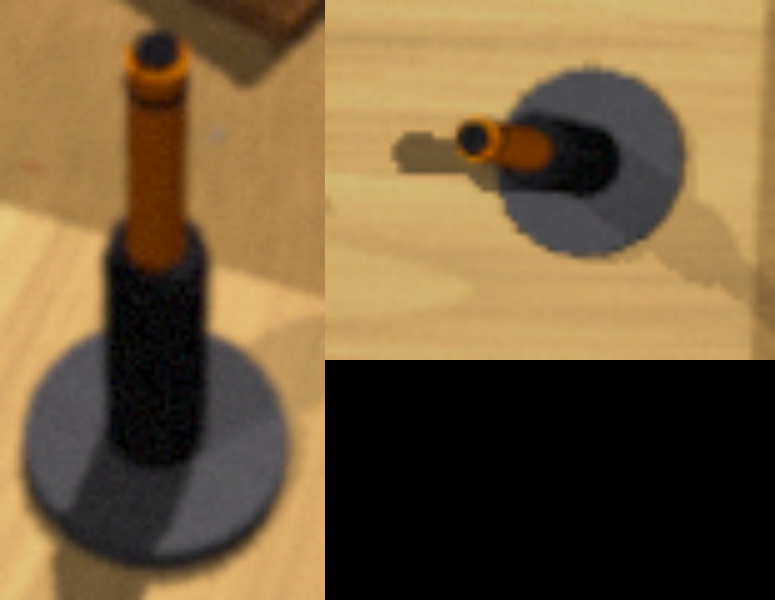

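Side crop: white relay patch at about (274,200) and ring at (312.5,199.7). Top crop: patch at (243.5,223.5) and ring at (267.7,251.3). The probe's black cap is at about (271.5,264.8) in the side view and (129.7,253) in the top view, and the stand disc centre is at about (149.4,257) in the top view.

```bash
python3 - <<'E'
import pickle;from h import *
from scipy.spatial.transform import Rotation as Ro
np.set_printoptions(precision=4,suppress=True)
d=pickle.load(open("im0.pkl","rb"));S,T=d["side"],d["top"]
def big(m):
    k,l,st,ce=cv2.connectedComponentsWithStats(m.astype(np.uint8));i=1+st[1:,4].argmax();return l==i
w={}
for n,b in {"side":(266,196,284,206),"top":(237,218,250,231)}.items():
    m=big(hsv(d[n],(0,0,140),(180,90,255),b));w[n]=cen(m);print(n,"white",m.sum(),w[n],np.median(cloud(d[n],m),0))
pad,e1=tri(S,(312.47,199.69),T,(267.69,251.28));rel,e2=tri(S,w["side"],T,w["top"])
print("pad",pad,e1,"relay",rel,e2)
print("pad depth",[np.median(cloud(d[n],m),0) for n,m in (("side",hsv(S,(0,60,90),(12,255,255),(306,196,319,204))),("top",hsv(T,(0,60,90),(12,255,255),(263,247,273,257))))])
v=rel-pad
# yaw from pad->relay with tilt .30: body vector (38,85,h)
from scipy.optimize import least_squares
f=lambda p:(Ro.from_euler("ZY",[p[0],.30]).apply([.038,.085,p[1]])-v)
r=least_squares(f,[-.3,.036]);print("yaw,dh",r.x,"res",r.fun)
R=Ro.from_euler("ZY",[r.x[0],.30])
print("board origin from pad",pad-R.apply([-.016,-.045,.005]),"from relay",rel-R.apply([.022,.040,r.x[1]+.005]),"n",R.apply([0,0,1]))
cap,e=tri(S,(271.4,264.6),T,(129.5,252.8));print("cap",cap,e)
# axis from orange columns: handle clouds via depth height
for n,b in {"side":(258,258,284,312),"top":(120,245,150,265)}.items():
    m=np.zeros((384,512),bool);x0,y0,x1,y1=b;m[y0:y1,x0:x1]=1
    P=cloud(d[n],m);
    for lo,hi in((.11,.13),(.13,.15),(.15,.17),(.17,.186),(.188,.2)):
        Q=P[(P[:,2]>lo)&(P[:,2]<hi)];print(n,lo,len(Q),Q.mean(0))
    print(P[:,2].max())
for n,b in {"side":(240,318,305,372),"top":(130,238,172,278)}.items():
    m=np.zeros((384,512),bool);x0,y0,x1,y1=b;m[y0:y1,x0:x1]=1
    P=cloud(d[n],m);Q=P[(P[:,2]>.008)&(P[:,2]<.016)];c,rr=cv2.minEnclosingCircle((Q[:,:2]*1000).astype(np.float32));print("disc",c,rr,Q.mean(0))
    Q=P[(P[:,2]>.03)&(P[:,2]<.09)];print("tube",Q.mean(0),Q[:,2].max())
E
```

```text
side white 56 [273.6786 199.6071] [0.5354 0.0127 0.0978]
top white 38 [243.3947 223.6316] [0.5276 0.0171 0.0997]
pad [ 0.4583 -0.0498  0.0742] 0.0017827304643205635 relay [0.5299 0.0165 0.1011] 0.0029978191662066267
pad depth [array([ 0.4585, -0.0492,  0.0751]), array([ 0.4581, -0.0506,  0.0749])]
yaw,dh [-0.3091  0.0399] res [ 0.0001  0.0001 -0.    ]
board origin from pad [ 0.4851 -0.0112  0.0647] from relay [ 0.485  -0.0112  0.0647] n [ 0.2815 -0.0899  0.9553]
cap [0.4425 0.2891 0.1887] 0.0008444449467367245
side 0.11 105 [0.4419 0.296  0.1199]
side 0.13 116 [0.4411 0.296  0.1404]
side 0.15 123 [0.4411 0.2961 0.1602]
side 0.17 111 [0.4411 0.2959 0.1783]
side 0.188 66 [0.4435 0.2908 0.1902]
0.19163068138310446
top 0.11 21 [0.4423 0.2823 0.1191]
top 0.13 15 [0.4416 0.2838 0.1412]
top 0.15 14 [0.4411 0.2825 0.1592]
top 0.17 13 [0.4424 0.2832 0.1806]
top 0.188 35 [0.4427 0.2872 0.1907]
0.19389671086591653
disc (443.8911437988281, 289.75567626953125) 46.04090118408203 [0.4401 0.2996 0.0124]
tube [0.4387 0.3021 0.0604] 0.08997410270569967
disc (442.97900390625, 288.6299133300781) 45.54343795776367 [0.4405 0.282  0.0125]
tube [0.4408 0.2766 0.0611] 0.08998701069910564
```

```bash
cat >> h.py <<'E'
from scipy.spatial.transform import Rotation as Ro
RB=Ro.from_euler("ZY",[-.309,.30]);OB=np.array([.485,-.0112,.065]);N=RB.apply([0,0,1])
PAD=OB+RB.apply([-.016,-.045,.005])
PROBE=np.array([.4428,.2891])
def quat(z,y):
    z=np.array(z)/np.linalg.norm(z);y=np.array(y)-np.dot(y,z)*z;y/=np.linalg.norm(y)
    q=Ro.from_matrix(np.c_[np.cross(y,z),y,z]).as_quat();return q[[3,0,1,2]]
E
python3 - <<'E'
from bench import *;from h import *
np.set_printoptions(precision=3,suppress=True)
for a in (0,45,90,135,180,225,270,315):
    y=RB.apply([np.cos(np.radians(a)),np.sin(np.radians(a)),0]);q=quat(-N,y)
    p=OB+RB.apply([.022,.040,.043])+.03*N
    yv=Ro.from_euler("z",-.309).apply([np.cos(np.radians(a)),np.sin(np.radians(a)),0]);qv=quat([0,0,-1],yv)
    print(a,inverse_kinematics(p,q),inverse_kinematics([*PROBE,.30],qv),inverse_kinematics(PAD+.17*N,q))
E
```

```text
0 [-0.08   0.19   1.33   0.071  1.913  0.243] [ 0.514 -0.075  1.274 -0.     1.943  0.823] [-0.214  0.116  1.22   0.033  2.104  0.108]
45 [-0.08   0.19   1.33   0.071  1.913 -0.542] [ 0.514 -0.075  1.274 -0.     1.943  0.038] [-0.214  0.116  1.22   0.033  2.104 -0.678]
90 [-0.08   0.19   1.33   0.071  1.913 -1.328] [ 0.514 -0.075  1.274 -0.     1.943 -0.748] [-0.214  0.116  1.22   0.033  2.104 -1.463]
135 [-0.08   0.19   1.33   0.071  1.913 -2.113] [ 0.514 -0.075  1.274 -0.     1.943 -1.533] [-0.214  0.116  1.22   0.033  2.104 -2.248]
180 None [ 0.514 -0.075  1.274 -0.     1.943 -2.319] None
225 [-0.08   0.19   1.33   0.071  1.913  2.599] None [-0.214  0.116  1.22   0.033  2.104  2.464]
270 [-0.08   0.19   1.33   0.071  1.913  1.814] [ 0.514 -0.075  1.274 -0.     1.943  2.394] [-0.214  0.116  1.22   0.033  2.104  1.679]
315 [-0.08   0.19   1.33   0.071  1.913  1.028] [ 0.514 -0.075  1.274 -0.     1.943  1.608] [-0.214  0.116  1.22   0.033  2.104  0.893]
```

```bash
python3 - <<'E'
from bench import *;from h import *
np.set_printoptions(precision=3,suppress=True)
q=quat(-N,RB.apply([1,0,0]));C=OB+RB.apply([.022,.040,0])
close()
P=lambda h:C+(h+.008)*N   # fingertips at height h on board z
move_to(P(.12),q);move_l(P(.055),.15)
hold(.15);f0=np.array(state()["ft_force"])
for h in np.arange(.046,.029,-.0015):
    move_l(P(h),.03)
    s=state();F=(s["ft_force"]-f0)@N;t=(np.array(s["ee_pos"])-OB)@N-.008
    print(round(h,4),round(t,4),round(F,1),round(s["time"],2))
    if F>25: break
hold(.3);s=state();print((np.array(s["ee_pos"])-OB)@N-.008,(s["ft_force"]-f0)@N)
move_l(P(.10),.2);print(state()["time"])
E
```

```text
0.046 0.0456 1.6 5.03
0.0445 0.0445 1.2 5.28
0.043 0.0429 0.5 5.53
0.0415 0.0418 1.7 5.78
0.04 0.0407 6.4 6.03
0.0385 0.0392 5.8 6.28
0.037 0.0376 5.8 6.53
0.0355 0.036 5.5 6.78
0.034 0.0358 9.8 7.03
0.0325 0.0357 15.6 7.28
0.031 0.0356 20.5 7.53
0.0295 0.0356 25.3 7.78
0.03564258371626475 25.4009450502692
8.5833
```

```bash
python3 - <<'E'
from bench import *;from h import *
import pickle
np.set_printoptions(precision=4,suppress=True)
qv=quat([0,0,-1],Ro.from_euler("z",-.309).apply([1,0,0]));q=quat(-N,RB.apply([1,0,0]))
gripper_open()
move_to([*PROBE,.25],qv);move_l([*PROBE,.139],.12);f0=np.array(state()["ft_force"])
close();hold(.2);s=state();print("grip",s["finger_gap"],s["finger_force"],s["ee_pos"],s["ft_force"]-f0)
move_l([*PROBE,.28],.15);s=state();print(s["finger_gap"],s["finger_force"],s["ft_force"]-f0)
# tip is .127 from grasp point => .116 ahead of TCP
move_to(PAD+(.116+.045)*N,q);hold(.3);s=state();print(s["finger_gap"],s["ee_pos"],s["time"])
d={n:get_image(n) for n in("side","top")};d["state"]=state();pickle.dump(d,open("im1.pkl","wb"))
a=d["side"]["frame"][90:240,240:380];b=d["top"]["frame"][170:300,190:320]
o=np.zeros((600,800,3),np.uint8);a=cv2.resize(a,(400,429));b=cv2.resize(b,(400,400));o[:429,:400]=a;o[:400,400:]=b;cv2.imwrite("pics/held.png",o)
E
```

```text
grip 0.017689774031459885 29.997430443763733 [0.4428 0.2891 0.139 ] [-0.791  -0.701  -0.1114]
0.017654016106139134 29.997076392173767 [-0.9571  0.5677  0.8111]
0.017266523448086605 [ 0.5036 -0.0636  0.2286] 16.2583
```

View pics/held.png

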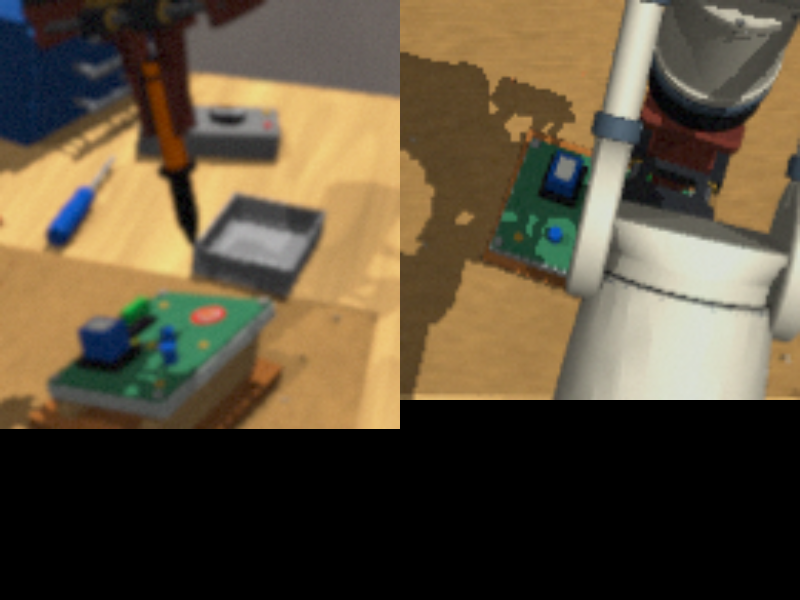

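The side crop shows the probe held square-looking above the pad, its tip at about pixel (308,175) and the pad at (312,200). The top view is blocked by the arm, so I check the axis with the side image's outline and depth.

```bash
python3 - <<'E'
import pickle;from h import *
np.set_printoptions(precision=4,suppress=True)
d=pickle.load(open("im1.pkl","rb"));S=d["side"];s=d["state"]
def proj(P):
    c=P@S["view"][:3,:3].T+S["view"][:3,3];x=np.c_[c[:,0],-c[:,1]]/-c[:,2:];x=x*(1+S["k1"]*(x**2).sum(1,keepdims=True))
    return x*S["camera_matrix"][0,0]+S["camera_matrix"][:2,2]
t=np.array(s["ee_pos"]);w=np.array(s["ee_rot"]);Z=Ro.from_quat(w[[1,2,3,0]]).apply([0,0,1]);print("Z",Z,-N)
o=-S["view"][:3,:3].T@S["view"][:3,3]
tip=t+.116*Z;print("tip vs pad normal line",(RB.inv().apply(tip-PAD)),proj(tip[None]),proj(PAD[None]))
m=np.zeros((384,512),bool);m[105:180,280:320]=1
P=cloud(S,m);a=(P-t)@Z;r=P-t-a[:,None]*Z;k=(np.linalg.norm(r,axis=1)<.022)&(a>.012)&(a<.125)
P,a,r=P[k],a[k],r[k]
# lateral axes: perpendicular to viewing
v=tip-o;v-=v@Z*Z;v/=np.linalg.norm(v);u=np.cross(Z,v)
print("u in board",RB.inv().apply(u),"v in board",RB.inv().apply(v))
for lo in np.arange(.012,.12,.008):
    q=(a>=lo)&(a<lo+.008)
    if q.sum(): ru=r[q]@u*1000;rv=r[q]@v*1000;print(round(lo,3),q.sum(),"u %.1f..%.1f mid %.1f  v near %.1f"%(ru.min(),ru.max(),(ru.min()+ru.max())/2,np.percentile(rv,15)))
print("amax",a.max(), "guard expect a .031-.039(z 6..0)")
E
```

```text
Z [-0.2813  0.0896 -0.9554] [-0.2815  0.0899 -0.9553]
tip vs pad normal line [-0.0001  0.0004  0.0451] [[309.027  182.0034]] [[312.9137 199.6323]]
u in board [-0.7996 -0.6006 -0.0001] v in board [ 0.6006 -0.7996  0.0003]
0.012 30 u -9.0..8.6 mid -0.2  v near -9.5
0.02 29 u -8.8..7.6 mid -0.6  v near -9.8
0.028 64 u -14.9..14.2 mid -0.3  v near -14.1
0.036 24 u -9.4..12.8 mid 1.7  v near -14.0
0.044 33 u -9.3..9.1 mid -0.1  v near -9.9
0.052 29 u -9.1..8.9 mid -0.1  v near -10.7
0.06 29 u -9.5..8.4 mid -0.6  v near -10.2
0.068 31 u -9.8..8.8 mid -0.5  v near -9.5
0.076 22 u -8.6..7.4 mid -0.6  v near -8.1
0.084 16 u -5.7..6.0 mid 0.2  v near -7.1
0.092 7 u -3.3..2.0 mid -0.6  v near -4.4
0.1 6 u -2.1..0.6 mid -0.7  v near -1.7
0.108 1 u 1.4..1.4 mid 1.4  v near -0.3
amax 0.10873558980748031 guard expect a .031-.039(z 6..0)
```

```bash
cat > force.py <<'E'
from bench import *
from h import *
def F(n=8):
    f=[]
    for _ in range(n): hold(.03);f.append(state()["ft_force"])
    return np.mean(f,0)
E
python3 - <<'E'
from force import *
P=lambda h:PAD+(.116+h)*N
move_l(P(.012),.08);hold(.3);f0=F();print(f0)
L=[]
for h in np.arange(.006,-.0085,-.001):
    move_l(P(h),.02);f=(F(4)-f0)@N;s=state();L.append((h,f));print(round(h,4),round((np.array(s["ee_pos"])-PAD)@N-.116,4),round(f,2),round(s["time"],2))
    if f>2.6: break
E
```

```text
[-0.10284828 -0.11098156 -0.55754477]
0.006 0.0061 -0.25 18.07
0.005 0.005 -0.13 18.46
0.004 0.004 -0.44 18.84
0.003 0.003 -0.85 19.23
0.002 0.002 0.15 19.61
0.001 0.001 -0.55 19.99
0.0 0.0001 0.42 20.38
-0.001 -0.0009 1.02 20.76
-0.002 -0.002 1.31 21.14
-0.003 -0.003 1.85 21.52
-0.004 -0.004 1.93 21.91
-0.005 -0.005 2.19 22.29
-0.006 -0.0059 2.5 22.68
-0.007 -0.0069 3.07 23.06
```

```bash
python3 - <<'E'
from force import *
hold(.5);f=F(16);s=state();print((f-np.array([-.103,-.111,-.558]))@N,s["finger_gap"],s["finger_force"],s["time"],RB.inv().apply(np.array(s["ee_pos"])-PAD))
S=get_image("side");cv2.imwrite("pics/fin.png",cv2.resize(S["frame"][120:240,240:380],None,fx=5,fy=5,interpolation=cv2.INTER_CUBIC))
E
```

```text
2.6088279212473315 0.017418541293984277 29.997290074825287 24.0917 [-1.78280032e-05  1.02160039e-05  1.08972460e-01]
```

View pics/fin.png

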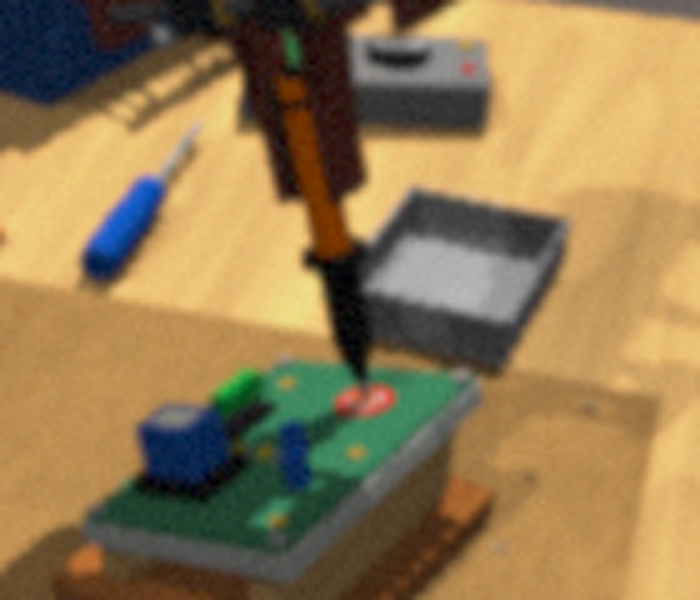

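The side crop shows the probe's tip on the ringed pad's centre at about (365,400), the relay seated in its socket, and the measured push is about 2.6 N, close to half way in.

```bash
python3 -c "
from bench import *
print(job_done())"
```

```text
the job is handed in; nothing more can be done
None
```

I pressed the relay down to its firm stop and handed the job in with the probe held square on the ringed pad at about 2.6 N, roughly half way in; the handover returned no verdict.

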